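# Pull the vent flap shut with the hook pole

### The arm

A 6-joint arm with a two-finger parallel gripper is mounted at the origin on the work surface. World frame = base frame: x ahead of the robot, y to its left, z up, the work surface at z = 0. Lengths are in mm, angles in rad, forces in N, time in s.
With the tool pointing down it reaches from about 300 to 775 mm from the base axis. Payload 14.6 kg.
Tool frame: the origin (TCP) lies on the centre line of the jaws, within the pads' length; the fingertips stand 11 mm ahead of it and the grasp point (between the pads) lies 8 mm behind it; x points along the fingers, y is the direction in which the jaws open and shut, and the axes are right-handed (so a half turn about x gives the same grasp; the last joint's range is limited). The gripper opens to 94 mm and grips with 3 to 60 N. Pads are 16 mm wide; open, the fingers measure 119 mm over their backs; the gripper's body (75 mm by 177 mm) begins 78 mm behind the grasp point.
Start: joints at [1.156, 0.3, 1.521, -0, 1.321, -0.067], TCP at [187.454, 517.059, 216.446] pointing down, gripper open.
Joint ranges: [-3.03, 3.03], [-0.79, 2.21], [0.23, 2.52], [-1.04, 4.18], [0, 3.07], [-2.55, 2.55]. Speed limits (rad/s): [2.22, 2.22, 2.57, 3.14, 3.14, 3.14].

### API

Orientations are given as [roll, pitch, yaw] about the fixed x, y, z axes, in that order (R = Rz(yaw) Ry(pitch) Rx(roll)).
In Python, from cell import manip gives the robot as it stands.
- The arm moves only by the shell command python3 -m handwheel 'ROWS' [OPENING] [FORCE]. ROWS is JSON, a list of rows, each a list of 2 entries, a list of its own where there are three numbers: the shift along the tool's x, y, z in mm, then the turn about the tool's x in rad. In form: [[[x, y, z], spin], ...]. A call has exactly 10 rows; each row shifts and turns the commanded pose from where the row before left it, along the tool's axes as they then stand; what a row does not reach is not made up. A row lasts 1/8 s, in which the tool goes at most 62.5 mm and 10.7 degrees, less where a joint would pass 70% of its speed; a pose out of reach is approached as far as the arm can. A call with a gripper value outside its range is refused whole. OPENING is the closure in counts, from 0 (fully open) to 255 (shut), set as the call begins (- or left out, the last holds). The fingers move at their own pace and stop on an object; FORCE is the grip in N (left out, the last holds). Time passes only in rows, so rows that do not move let the fingers close, or fill a call up. It gives the time, the measured TCP pose, the force and the opening at its end, in the units of the state.
- manip.read_state(): the state, without advancing time (a new reading comes with each control period).
- manip.camera(name): name is "scene" or "top" or "wrist"; returns a dict with "pixels" (420x560x3 uint8, red, green, blue), "z_map" (420x560 float32, mm along the optical axis (not along the pixel's ray), 0 where there is no reading), "mtx" (3x3 intrinsics, pixels), "xyz" and "orientation" of the camera in the world. Camera axes: x right, y up, looking along -z (the intrinsics and any distortion apply to the point x, -y, -z); pixel columns grow to the right and rows downward; lengths in mm; the calibration is good to about 2 mm. The wrist camera is an equidistant fisheye: a pixel r from the principal point sees the ray r / f radians off the axis. A picture is of the moment at which its call begins.
- manip.sign_off(): hands the job in, once; it reports no verdict.
Trained networks look in the newest picture that a camera, given by its name, has taken for a name from the list of things; names that differ only in an ending like _2 or _b are one class to them, and where a whole thing is asked for, a point or a joint stands for the part that bears it (a point fixed in the world has none). Each returns a list of dicts, best first, with "confidence" (0 to 1); they miss things now and then, are a little off and sometimes report something else, mostly with a low value. They report only what shows in the picture. A call takes as long as a camera call. They do not tell look-alikes from the thing itself.
- manip.cut_out(target, camera): "region" (420x560 bool, what is visible of it) and "centre" ([column, row] in pixels, amid what is visible of it).
The state is a dict: "clock": time; "joints": joint angles; "qd": joint speeds; "effort": joint torques, N m; "eef_pos": TCP position; "eef_rot": TCP orientation; "wrist_force": force on the tool from outside, world axes, zero at the start; "moment": the same for the moment, N m; "finger_gap": finger opening in mm.
Only numpy, scipy, OpenCV 4.12 (cv2) and the standard library are available. Lean on these libraries where they do the work, as an engineer would, in place of code of your own. Each camera call takes 0.05 s, during which the arm holds its last target. There are 200 camera calls.

### The job

Take the hook pole from its cradle, put its hook through the ring eye on the raised vent flap and, with the pole still in the eye, pull the flap down until its catch holds it shut. Do not force it, and keep the hand off the vent; then unhook the pole and lay it back in its cradle the way it was, leaving everything else on the bench alone.

Things in the scene. Friction and masses are not known exactly. Their poses are not given: they have to be found in the camera images.
- duct: square sheet-metal vent outlet bolted to the bench, 130 (x) x 170 (y) x 140 mm high, closed on top by a hinged flap; it carries flap, eye and catch. Origin: centre of its foot on the bench. Its x axis is parallel to the hinge, which is on its +y side. A pole force over 8 N damages it.
- flap (a joint): flap angle (rad): 0 = level; shut is 0 to 0.08, by the keep's setting; starts at 1.65 to 1.95, standing up, leaning back. Metal plate 138 x 176 x 4 mm, 0.15 to 0.22 kg. A stiff hinge and a lifting spring hold it where it is left above about 1.3 rad; lower, they lift it again unless it is caught. Moving it takes 0.3 to 1 N at the eye.
- hinge (a point): centre of the hinge line, 140 mm above the bench and 87 mm from the duct's middle towards its +y. The line runs along the duct's x axis.
- catch (a point): middle of the keep in the duct (as made): a spring roller catch with a stop, adjustable in height together and hidden once set. Resists over about 10 mm of the eye's travel, yields at roughly 2 to 5 N of pull at the eye, then force drops as the flap snaps onto the stop 7 mm lower and is held (over 1 N upward at the eye frees it). Shut angle differs each time, 0 to 0.08 rad (17 mm at the eye).
- eye (a point): centre of the ring eye in the middle of the flap's free edge: hole 28 mm across, round wire 5 mm, hole axis parallel to the duct's x. 210 mm from the hinge line, 32 mm beyond the sheet's edge, moving with the flap: at angle a it is at the hinge + 210 mm x (-cos a along the duct's y, sin a up), within 4 mm. Flap upright: on top, about 340 mm over the bench; shut: on the duct's -y side, 144 mm up.
- pole: hook pole, 0.12 to 0.2 kg. Origin on its axis near its balance point; x points to the hook, z up. Square wooden handle 20 wide x 30 mm tall from x = -160 to +110 mm, then a round steel shaft 8 mm thick to x = +204, its end turned down as a hook. Can be gripped from above between the cradle's forks, e.g. at x = +40; under load it may tip a little in the grip.
- hook (a point): point on the axis of the pole's steel shaft, 188 mm from the pole's origin, where the ring sits when hooked. 12 mm further on is the claw: round, 8 mm thick, pointing down (pole's -z) to 14 mm below the shaft's axis (18 mm from the shaft's top to the claw's tip).
- cradle: steel cradle fixed to the bench: plate 230 x 70 x 8 mm, two U forks at x = -85 and +85 mm, each 12 mm thick, seats 50 mm over the bench and 25 mm wide, cheeks flaring outwards to 75 mm height. Origin: centre of its foot. The pole lies along its x axis, hook to +x, claw down, pole axis 65 mm over the bench, pole origin within 10 mm of the cradle's middle.
- tape: roll of clear packing tape lying flat, 90 mm across, 30 high (bystander)
- carton_tall: cardboard carton 100 x 100 x 130 high (bystander)
- carton_flat: cardboard carton 160 x 120 x 70 high (bystander)
- carton_small: cardboard carton 80 x 70 x 60 high (bystander)
- spray_can: grey can, 60 mm across, 170 high (bystander)
- screwdriver: screwdriver lying on the bench (bystander)
- lamp_socket: black round lamp socket, 76 mm across, 50 high (bystander)
Things that resemble listed ones, but are neither listed nor needed, are in the scene too. What is shaped like the cradle but purple is not meant.

How it is judged (in metres and radians):
On the way, in this order (a step that is already met when the one before it is completed fails the run):
1. the hook is through the ring eye while the flap is still raised (distance between hook and eye below 0.016 m and value of joint flap above 1.3 rad), for 0.1 s.
2. the flap has been pulled down halfway with the hook still in the eye (distance between hook and eye below 0.02 m and value of joint flap below 0.8 rad), for 0.05 s.
3. the flap is shut with the hook still in the eye (distance between hook and eye below 0.022 m and value of joint flap below 0.1 rad), for 0.1 s.
At the end, for the whole second after the job is handed in: The flap stays shut by its catch (under 0.10 rad); the pole lies at rest in both forks of the cradle, hook to the cradle's +x, claw down (within 0.2 rad), its origin within 35 mm along and 10 mm across the cradle's middle and 65 mm (+-8) over the bench, along the cradle's axis within 0.08 rad (value of joint flap below 0.1 rad and x of pole in the frame of cradle between -0.035 and 0.035 m and y of pole in the frame of cradle between -0.01 and 0.01 m and z of pole in the frame of cradle between 0.057 and 0.073 m and x of hook in the frame of cradle above 0.12 m and angle between the x axis of pole and the x axis of cradle, either way round below 0.08 rad and angle between pole's own z axis and vertical below 0.2 rad and linear speed of pole below 0.02 m/s); the robot touches nothing.
It fails at once if the pole is forced against the vent (more than 8 N) (contact force between pole and duct above 8 N).
It fails at once if the gripper or arm touches the vent or its flap (contact force between any of the fingers, the arm and duct above 1 N).
It fails at once if a bystander is moved by more than 30 mm (distance of any of tape, carton_tall, carton_flat, carton_small, spray_can, screwdriver, lamp_socket from where it was at the start of the episode above 0.03 m).
It also fails if it takes over 72 s, if anything falls off the work surface, if the arm or the gripper's body presses on something with over 40 N, if the wrist force passes 120 N, or if a joint passes its speed limit or range.

## Working session

There is one attempt and no reset: what is moved stays moved. The work goes in short steps, Python scripts to look and compute and a shell command to move; the robot and the scene stay as the last step left them, time stands still between calls to the robot, and variables do not carry over. Pictures are saved under pics/ and viewed, about 8 in all and at most 12, crops included, and the job is handed in when it is done.

```bash
mkdir -p pics; ls
cat > h.py <<'E'
import numpy as np,cv2
from scipy.spatial.transform import Rotation as R
from cell import manip
def pose(c): return np.array(c["xyz"]),R.from_euler('xyz',c["orientation"]).as_matrix()
def cloud(c):
    z=c["z_map"];K=np.array(c["mtx"]);t,Q=pose(c)
    v,u=np.mgrid[:z.shape[0],:z.shape[1]]
    p=np.stack([(u-K[0,2])/K[0,0]*z,-(v-K[1,2])/K[1,1]*z,-z],-1)
    return p@Q.T+t
def save(c,n,crop=None,s=1):
    im=c["pixels"][:,:,::-1]
    if crop: im=im[crop[1]:crop[3],crop[0]:crop[2]]
    cv2.imwrite("pics/"+n,cv2.resize(im,None,fx=s,fy=s,interpolation=cv2.INTER_CUBIC))
E
python3 - <<'E'
from h import *
s=manip.read_state();print(s)
ims=[]
for n in("scene","top"):
    c=manip.camera(n);np.save(n,c,allow_pickle=True);print(n,c["xyz"],c["orientation"],np.array(c["mtx"]).tolist())
    P=cloud(c);save(c,n+"0.png",s=1.4)
    for t in["duct","flap","eye","pole","hook","cradle"]:
        try:
            for r in manip.cut_out(t,n)[:4]:
                m=r["region"]&(c["z_map"]>0);print(t,round(r["confidence"],2),r["centre"],m.sum(),np.round(np.median(P[m],0)) if m.any() else None)
        except Exception as e:print(t,e)
E
```

```text
pics
{'clock': 0.0, 'joints': array([ 1.15641330e+00,  3.00475961e-01,  1.52159760e+00, -1.77496277e-05,
        1.32070809e+00, -6.65838255e-02]), 'qd': array([ 0.00030438,  0.00087616,  0.00011455, -0.00017808, -0.00159651,
        0.00040834]), 'effort': array([ 7.47041622e-05, -5.31801081e+01, -3.52738810e+01,  7.07524410e-02,
        2.43816606e-02,  6.87772672e-05]), 'eef_pos': array([187.35012227, 516.83111802, 215.87667231]), 'eef_rot': array([-1.62292174,  1.5696072 , -1.97071655]), 'wrist_force': array([ 0.02481081, -0.01364151, -0.24323911]), 'moment': array([-0.0273979 ,  0.01502465,  0.00276561]), 'finger_gap': 94.18319390430189}
scene [1410.72732517 -451.80323305  971.24910746] [0.86625392 0.01768957 1.10291132] [[467.17558628674857, 0.0, 277.40436370635257], [0.0, 467.17558628674857, 207.1598941100485], [0.0, 0.0, 1.0]]
duct 0.77 [352.7, 221.4] 7436 [653. 140. 108.]
flap 0.56 [375.6, 175.5] 2215 [646. 204. 234.]
eye 0.87 [372.8, 179.7] 2293 [645. 204. 236.]
pole 0.71 [199.3, 249.9] 830 [ 521. -257.   77.]
hook 0.87 [198.0, 251.3] 809 [ 525. -256.   77.]
cradle 0.97 [194.8, 267.4] 1018 [ 518. -270.    7.]
cradle 0.61 [143.9, 211.8] 1131 [ 204. -338.    7.]
top [ 3.60510623e+02 -1.48874211e-01  1.51573401e+03] [ 9.86774209e-02 -7.88425076e-04 -1.58827852e+00] [[462.0605829990223, 0.0, 269.82930138377134], [0.0, 462.0605829990223, 208.43024812366363], [0.0, 0.0, 1.0]]
duct 0.95 [224.5, 168.7] 4308 [634. 137.  49.]
flap 0.93 [194.3, 157.7] 1180 [637. 206. 249.]
eye 0.65 [196.1, 152.1] 1188 [638. 206. 250.]
eye 0.35 [226.2, 164.5] 4395 [634. 137.  53.]
pole 0.53 [343.2, 213.1] 957 [ 490. -244.   10.]
hook 0.61 [350.7, 216.4] 635 [ 480. -256.   81.]
cradle 0.98 [376.7, 308.2] 1629 [ 184. -334.   10.]
cradle 0.93 [344.2, 213.0] 869 [ 491. -241.   10.]
```

View pics/scene0.png

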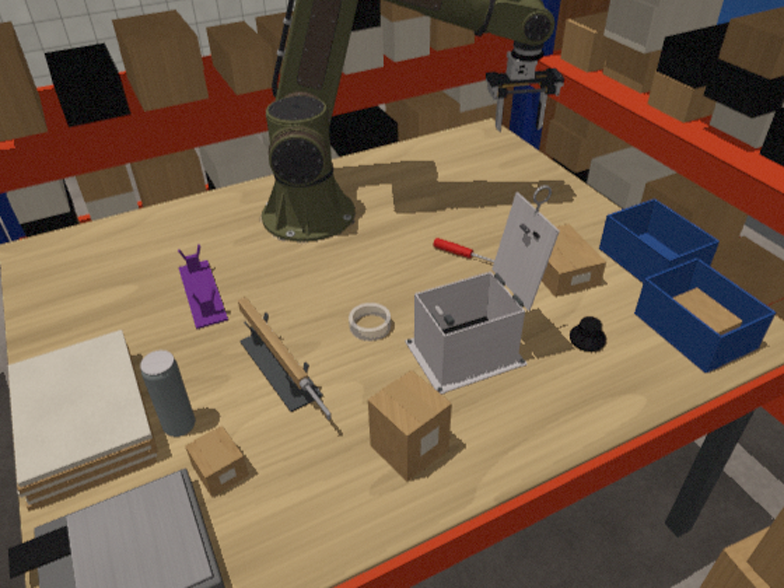

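View pics/top0.png

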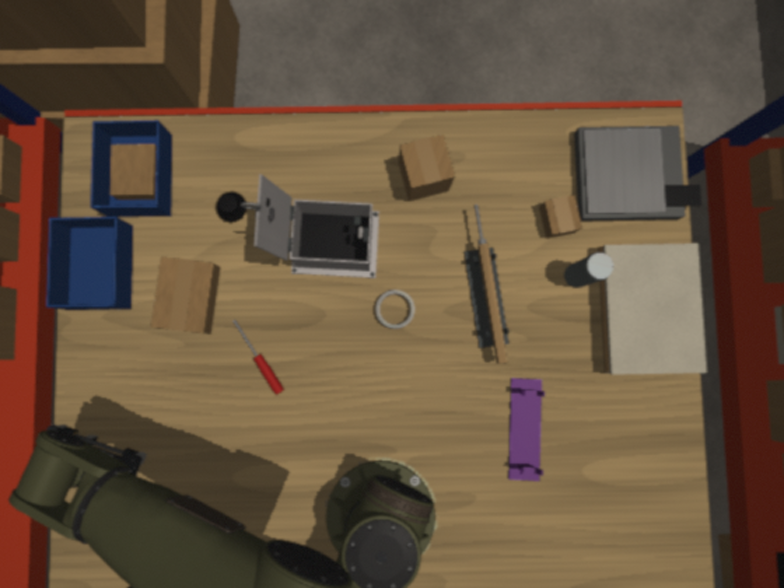

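The dark cradle carrying the pole is at scene px (201,261) and top px (350,213). Its only look-alike is the empty purple cradle at scene (146,207) and top (376,307), so I choose the dark one. The flap stands up with its eye at scene (387,138), and the duct is at top (240,170). Next I measure them.

```bash
cat > m.py <<'E'
from h import *
A={}
for n in("scene","top"):
    c=np.load(n+".npy",allow_pickle=True).item();A[n]=(cloud(c),c)
for n,(P,c) in A.items():
    x,y,z=P[...,0],P[...,1],P[...,2]; ok=c["z_map"]>0
    m=ok&(z>73)&(z<90)&(x>300)&(x<640)&(y>-330)&(y<-190)
    q=P[m]; r=cv2.minAreaRect(q[:,:2].astype(np.float32)); print(n,"handle",m.sum(),r,np.median(q[:,2]))
    d=np.linalg.svd(q[:,:2]-q[:,:2].mean(0))[2] if 0 else np.linalg.eigh(np.cov(q[:,:2].T))[1][:,1]
    print("  yaw",np.arctan2(d[1],d[0])*np.sign(1),"xr",x[m].min(),x[m].max())
    m=ok&(z>45)&(z<73)&(x>590-20)&(x<760)&(y>-330)&(y<-190)
    print("  shaft",m.sum(),np.round(P[m][np.argsort(x[m])][::6]))
    m=ok&(z>3)&(z<14)&(x>300)&(x<680)&(y>-340)&(y<-190)
    if m.any(): print("  plate",m.sum(),cv2.minAreaRect(P[m][:,:2].astype(np.float32)))
    m=ok&(z>155)&(x>540)&(x<740)&(y>120)&(y<320)
    q=P[m]; ce=np.median(q,0); 
    for _ in range(4):
        w=np.linalg.svd(q-ce,full_matrices=False)[2][2]; e=np.abs((q-ce)@w);q=q[e<6];ce=q.mean(0)
    print("  flap",len(q),ce,"normal",w*np.sign(-w[1]),"z max",z[m].max())
    m2=m&(z>305); print("  eyept",m2.sum(),np.round(P[m2].mean(0)),P[m2].min(0),P[m2].max(0))
    m=ok&(z>130)&(z<150)&(x>540)&(x<740)&(y>20)&(y<230)
    print("  rim",m.sum(),cv2.minAreaRect(P[m][:,:2].astype(np.float32)))
E
python3 m.py
python3 -c "
from h import *
c=np.load('scene.npy',allow_pickle=True).item();save(c,'c1.png',(330,110,430,230),5)"
```

```text
scene handle 555 ((485.05303955078125, -258.2160949707031), (284.82110595703125, 49.1992301940918), 7.2216362953186035) 78.4487582277643
  yaw -3.0137840851339623 xr 344.60885155316805 626.3264650082059
  shaft 214 [[ 570. -256.   58.]
 [ 575. -257.   67.]
 [ 578. -225.   65.]
 [ 579. -222.   73.]
 [ 581. -254.   60.]
 [ 584. -254.   70.]
 [ 586. -255.   49.]
 [ 587. -258.   48.]
 [ 589. -267.   71.]
 [ 592. -260.   50.]
 [ 596. -254.   67.]
 [ 604. -252.   58.]
 [ 611. -237.   72.]
 [ 612. -246.   71.]
 [ 613. -243.   70.]
 [ 616. -244.   70.]
 [ 619. -233.   63.]
 [ 621. -247.   65.]
 [ 622. -236.   72.]
 [ 625. -245.   68.]
 [ 626. -243.   68.]
 [ 631. -242.   69.]
 [ 638. -239.   70.]
 [ 644. -237.   68.]
 [ 649. -241.   68.]
 [ 657. -239.   70.]
 [ 662. -238.   68.]
 [ 669. -233.   69.]
 [ 675. -232.   70.]
 [ 679. -235.   69.]
 [ 684. -231.   68.]
 [ 690. -234.   68.]
 [ 696. -231.   69.]
 [ 700. -233.   64.]
 [ 703. -231.   62.]
 [ 705. -230.   59.]]
  plate 949 ((489.22137451171875, -265.713623046875), (380.71185302734375, 147.4048309326172), 1.3584033250808716)
  flap 2034 [
[... 660 characters left out ...]
32.   62.]
 [ 612. -234.   73.]
 [ 618. -234.   72.]
 [ 625. -241.   69.]
 [ 635. -238.   72.]
 [ 645. -236.   69.]
 [ 654. -233.   70.]
 [ 662. -230.   65.]
 [ 668. -231.   65.]
 [ 677. -230.   71.]
 [ 686. -230.   71.]
 [ 697. -231.   68.]]
  plate 2038 ((490.2020263671875, -264.8719482421875), (149.7220916748047, 379.5744934082031), 89.99674987792969)
  flap 1090 [636.97006458 206.33952956 245.35474872] normal [-0.07108996 -0.97746162  0.19878378] z max 367.3249076836564
  eyept 202 [640. 223. 323.] [571.96202465 209.94860503 305.07683323] [708.11900458 245.48688993 367.32490768]
  rim 346 ((633.1602783203125, 102.51606750488281), (171.9585723876953, 135.5546112060547), 85.66422271728516)
```

View pics/c1.png

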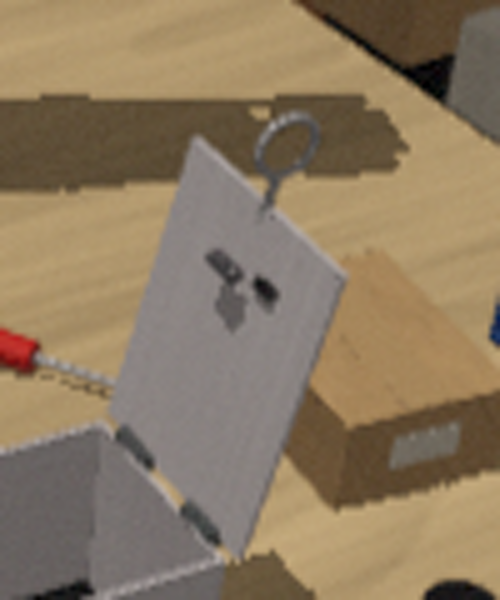

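```bash
cat >> h.py <<'E'
def go(target,yaw_y=None):
    """tool-frame shift to world target TCP; yaw_y wanted yaw of tool y"""
    s=manip.read_state();Q=R.from_euler('xyz',s["eef_rot"]).as_matrix()
    d=Q.T@(np.array(target)-s["eef_pos"])
    a=np.arctan2(Q[1,1],Q[0,1]);print("t",s["clock"],"pos",np.round(s["eef_pos"],1),"yaw y",round(a,4),"axes\n",np.round(Q,3),"\nshift(tool)",np.round(d,1),"F",np.round(s["wrist_force"],2),"gap",round(s["finger_gap"],1))
    if yaw_y is not None:
        e=(yaw_y-a+np.pi)%(2*np.pi)-np.pi; print("spin about tool x",round(-e,3) ,"(or +-pi)")
E
python3 -c "
from h import *
go([541,-250.5,170],.128+np.pi/2)"
```

```text
t 0.7 pos [187.5 517.1 216.4] yaw y 1.223 axes
 [[ 0.     0.341  0.94 ]
 [ 0.     0.94  -0.341]
 [-1.     0.    -0.   ]] 
shift(tool) [  46.4 -601.1  594. ] F [-0.49  0.35  0.34] gap 94.1
spin about tool x -0.476 (or +-pi)
```

```bash
python3 -m handwheel '[[[3,-43,42.5],0],[[3,-43,42.5],0],[[3,-43,42.5],0],[[3,-43,42.5],0],[[3,-43,42.5],0],[[3,-43,42.5],0],[[3,-43,42.5],0],[[3,-43,42.5],0],[[3,-43,42.5],0],[[3,-43,42.5],0]]' 0 60
python3 -m handwheel '[[[4,-43,42.5],0],[[4,-43,42.5],0],[[4,-43,42.5],0],[[4,0,0],0],[[0,0,0],-0.16],[[0,0,0],-0.16],[[0,0,0],-0.156],[[0,0,0],0],[[0,0,0],0],[[0,0,0],0]]'
cat > w.py <<'E'
from h import *
def wcloud(c):
    z=c["z_map"];K=np.array(c["mtx"]);t,Q=pose(c)
    v,u=np.mgrid[:z.shape[0],:z.shape[1]]
    a=(u-K[0,2])/K[0,0];b=(v-K[1,2])/K[1,1];r=np.hypot(a,b)+1e-9
    k=np.tan(np.minimum(r,1.5))/r
    return np.stack([a*k*z,-b*k*z,-z],-1)@Q.T+t
def pix(c,p):
    t,Q=pose(c);K=np.array(c["mtx"]);d=(np.asarray(p)-t)@Q; rho=np.hypot(d[0],d[1]);th=np.arctan2(rho,-d[2])
    return K[0,2]+K[0,0]*th*d[0]/rho, K[1,2]-K[1,1]*th*d[1]/rho
E
python3 - <<'E'
from w import *
go([541,-250.5,57],.128+np.pi/2)
c=manip.camera("wrist");np.save("wr1",c,allow_pickle=True);save(c,"wr1.png",s=1.3);print(c["xyz"],c["orientation"],c["mtx"][0])
P=wcloud(c);x,y,z=P[...,0],P[...,1],P[...,2];ok=(c["z_map"]>0)&(y>-330)&(y<-190)&(x>330)&(x<730)
for lo,hi,xa,xb in((76,86,475,555),(60,74,625,690),(4,12,400,580)):
    m=ok&(z>lo)&(z<hi)&(x>xa)&(x<xb);q=P[m]
    if len(q)<10: print(lo,len(q));continue
    print(lo,len(q),np.polyfit(q[:,0]-501,q[:,1],1),np.median(q[:,2]),cv2.minAreaRect(q[:,:2].astype(np.float32)))
m=ok&(z>45)&(z<90);q=P[m];print("x ext",np.percentile(q[:,0],[0,.5,99.5,100]))
E
```

```text
clock: 1.95
eef_pos: [441.0, -34.1, 186.7]
eef_rot: [0.283, 1.57, -0.065]
wrist_force: [1.4, 1.6, 1.3]
finger_gap: 94.0
clock: 3.2
eef_pos: [516.3, -196.6, 170.5]
eef_rot: [-0.067, 1.571, 0.059]
wrist_force: [-0.3, 0.4, 0.2]
finger_gap: 94.1
t 3.2 pos [ 516.3 -196.6  170.5] yaw y 1.6972 axes
 [[ 0.    -0.126  0.992]
 [ 0.     0.992  0.126]
 [-1.    -0.     0.   ]] 
shift(tool) [113.5 -56.6  17.6] F [-0.31  0.38  0.16] gap 94.1
spin about tool x -0.002 (or +-pi)
[ 442.0166585  -205.58262246  338.00060187] [-2.61155328e-01  6.86840457e-05  1.69747508e+00] [325.1922621    0.         285.22396973]
76 2173 [ 1.26646770e-01 -2.54450913e+02] 79.16658416154695 ((515.01806640625, -253.25186157226562), (82.82701110839844, 20.800823211669922), 7.4711103439331055)
60 140 [ 1.22886916e-01 -2.53258266e+02] 67.52336539570175 ((657.5142822265625, -234.4219207763672), (65.8830337524414, 7.783458232879639), 7.398585319519043)
4 5934 [ 1.17584332e-01 -2.43312434e+02] 7.235334967222542 ((493.87261962890625, -255.7343292236328), (182.57363891601562, 70.6012191772461), 7.604946136474609)
x ext [340.29168105 343.35438255 691.18577697 700.65126396]
```

View pics/wr1.png

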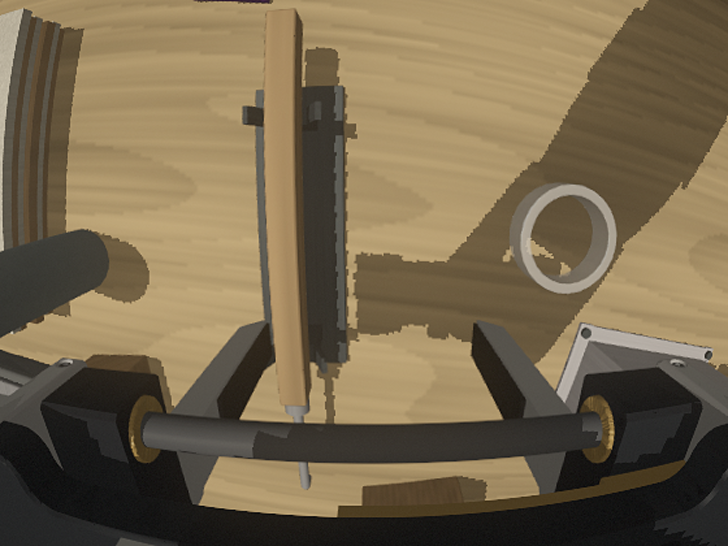

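Run:
```python
from h import *
c=np.load("top.npy",allow_pickle=True).item();P=cloud(c)
m=(P[...,2]>160)&(P[...,2]<180)&(P[...,1]<-300)&(P[...,1]>-560)&(P[...,0]>300);print(m.sum(),P[m].mean(0),P[m].min(0),P[m].max(0))
go([541.2,-249.2,57],.128+np.pi/2)
```

```text
302 [ 540.69601599 -467.26788694  170.57506211] [ 513.57301484 -497.05402066  160.17156315] [ 567.92286383 -439.59798509  179.05876074]
t 3.25 pos [ 516.3 -196.6  170.5] yaw y 1.6976 axes
 [[-0.    -0.126  0.992]
 [ 0.     0.992  0.126]
 [-1.     0.    -0.   ]] 
shift(tool) [113.5 -55.3  18. ] F [-0.48 -0.2   0.46] gap 93.9
spin about tool x -0.001 (or +-pi)
```

Clear of the can. Going in and closing.

```bash
python3 -m handwheel '[[[0,-27.6,9],0],[[0,-27.7,9],0],[[0,0,0],0],[[30,0,0],0],[[30,0,0],0],[[28,0,0],0],[[25.5,0,0],0],[[0,0,0],0],[[0,0,0],0],[[0,0,0],0]]'
python3 -m handwheel '[[[0,0,0],0],[[0,0,0],0],[[0,0,0],0],[[0,0,0],0],[[0,0,0],0],[[0,0,0],0],[[0,0,0],0],[[0,0,0],0],[[0,0,0],0],[[0,0,0],0]]' 255 60
python3 -c "
from h import *
go([541.2,-249.2,57],.128+np.pi/2)"
```

```text
clock: 4.5
eef_pos: [541.7, -249.4, 58.3]
eef_rot: [-0.614, 1.569, -0.486]
wrist_force: [-0.3, -0.1, 1.1]
finger_gap: 93.7
clock: 5.75
eef_pos: [541.3, -249.3, 56.9]
eef_rot: [-1.738, 1.571, -1.61]
wrist_force: [0.3, -0.3, 0.1]
finger_gap: 19.5
t 5.75 pos [ 541.3 -249.3   56.9] yaw y 1.699 axes
 [[-0.    -0.128  0.992]
 [-0.     0.992  0.128]
 [-1.    -0.    -0.   ]] 
shift(tool) [-0.1  0.2 -0.1] F [ 0.32 -0.34  0.12] gap 19.5
spin about tool x 0.0 (or +-pi)
```

Run:
```python
from h import *
for n in("scene","top"):
    c=np.load(n+".npy",allow_pickle=True).item();P=cloud(c);x,y,z=np.moveaxis(P,-1,0)
    m=(z>331)&(z<380)&(x>610)&(x<680)&(y>190)&(y<270)
    print(n,m.sum(),P[m].mean(0),np.percentile(P[m],[2,98],axis=0).round(1).tolist())
    v,u=np.nonzero(m);print(u.min(),u.max(),v.min(),v.max())
    t,Q=pose(c);K=np.array(c["mtx"])
    p=np.array([641,228,346.]);d=(p-t)@Q;print("proj eye",K[0,2]-K[0,0]*d[0]/d[2],K[1,2]+K[1,1]*d[1]/d[2])
c=np.load("top.npy",allow_pickle=True).item();save(c,"c2.png",(165,115,225,175),8)
```

```text
scene 61 [644.07790229 226.87451026 348.15896278] [[640.2, 209.6, 331.5], [648.2, 244.4, 362.1]]
381 393 133 145
proj eye 386.48902396087624 138.34028423017415
top 47 [639.4361159  228.37204581 352.05122308] [[636.6, 211.0, 333.8], [642.6, 244.2, 367.1]]
172 186 145 149
proj eye 179.07743142800905 146.40340919266092
```

View pics/c2.png

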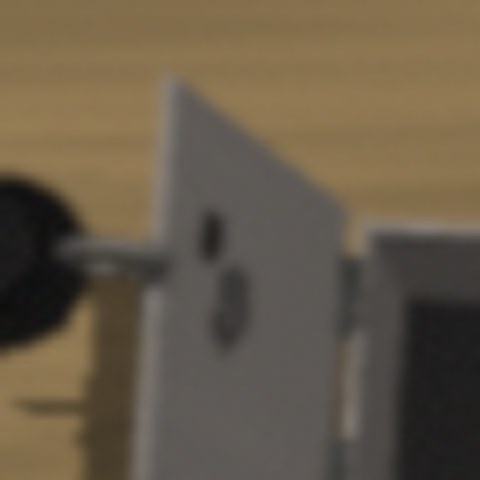

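```bash
python3 -m handwheel '[[[-10,0,0],0],[[-20,0,0],0],[[-32,0,0],0],[[-35,0,0],0],[[-35,0,0],0],[[-35,0,0],0],[[-35,0,0],0],[[-35,0,0],0],[[-30,0,0],0],[[-20,0,0],0]]'
python3 -m handwheel '[[[0,20,-10],0],[[0,40,-10],0],[[0,58,-10],0],[[0,58,-10],0],[[0,58,-8],0],[[0,58,-6],0],[[0,58,-4],0],[[0,58,-4],0],[[0,56,0],0],[[0,40,0],0]]'
python3 -m handwheel '[[[0,0,0],0.05],[[0,0,0],0.1],[[0,0,0],0.048],[[0,0,0],0],[[0,0,0],0],[[0,0,0],0],[[0,0,0],0],[[0,0,0],0],[[0,0,0],0],[[0,0,0],0]]'
python3 -c "
from h import *
go([444,241.2,344],-.07+np.pi/2)"
```

```text
clock: 7.0
eef_pos: [541.1, -249.2, 346.2]
eef_rot: [-0.561, 1.569, -0.433]
wrist_force: [-0.5, -0.0, -2.4]
finger_gap: 19.4
clock: 8.25
eef_pos: [414.4, 244.6, 344.6]
eef_rot: [0.414, 1.57, 0.544]
wrist_force: [0.4, 0.4, -0.9]
finger_gap: 20.0
clock: 9.5
eef_pos: [415.3, 242.6, 343.9]
eef_rot: [-2.754, 1.571, -2.824]
wrist_force: [-0.8, -0.4, -1.2]
finger_gap: 19.7
t 9.5 pos [415.3 242.6 343.9] yaw y 1.501 axes
 [[-0.     0.07   0.998]
 [-0.     0.998 -0.07 ]
 [-1.    -0.    -0.   ]] 
shift(tool) [-0.1  0.6 28.7] F [-0.83 -0.39 -1.21] gap 19.7
spin about tool x 0.0 (or +-pi)
```

```bash
python3 -m handwheel '[[[0,0,5],0],[[0,0.3,10],0],[[0,0.3,10],0],[[0,0,4],0],[[0,0,0],0],[[0,0,0],0],[[0,0,0],0],[[0,0,0],0],[[0,0,0],0],[[0,0,0],0]]'
cat > sh.py <<'E'
from h import *
import sys
# shaft: fit in cloud between handle end and claw, relative to expected; both cameras
s=manip.read_state();Q=R.from_euler('xyz',s["eef_rot"]).as_matrix();ez=Q[:,2];ey=Q[:,1];o=s["eef_pos"]+[0,0,8]
for n in("scene","top"):
    c=manip.camera(n);np.save(n+"_n",c,allow_pickle=True);P=cloud(c);L=(P-o)@np.stack([ez,ey,[0,0,1]]).T
    m=(c["z_map"]>0)&(abs(L[...,1])<20)&(abs(L[...,2])<25)&(L[...,0]>75)&(L[...,0]<180)
    q=L[m];a=q[(q[:,0]<150)]
    print(n,m.sum(),"shaft y fit",np.polyfit(a[:,0]-148,a[:,1],1).round(3),"z fit",np.polyfit(a[:,0]-148,a[:,2],1).round(3),"x max",np.percentile(q[:,0],[98,100]).round(1))
    x,y,z=np.moveaxis(P,-1,0)
    m=(z>331)&(z<380)&(x>618)&(x<680)&(y>190)&(y<270);r=(P[m]-o)@np.stack([ez,ey,[0,0,1]]).T
    if len(r): print("  ring",len(r),r.mean(0).round(1),np.percentile(r,[2,98],axis=0).round(1).tolist())
    save(c,sys.argv[1]+n+".png",(350,100,430,180) if n=="scene" else (165,115,245,195),7)
E
python3 sh.py d
```

```text
clock: 10.75
eef_pos: [444.3, 241.2, 343.9]
eef_rot: [-0.699, 1.571, -0.768]
wrist_force: [-0.4, 0.3, -1.8]
finger_gap: 19.4
scene 119 shaft y fit [ 0.01  -1.331] z fit [-0.01   1.221] x max [164.2 166.7]
  ring 61 [200.   -0.3  -4. ] [[197.4, -16.6, -20.5], [203.0, 17.1, 11.5]]
top 115 shaft y fit [ 0.002 -0.353] z fit [-0.035  4.99 ] x max [158.6 159.8]
  ring 50 [195.5   0.8  -0.7] [[193.1, -15.9, -20.0], [198.5, 16.9, 16.0]]
```

View pics/dscene.png

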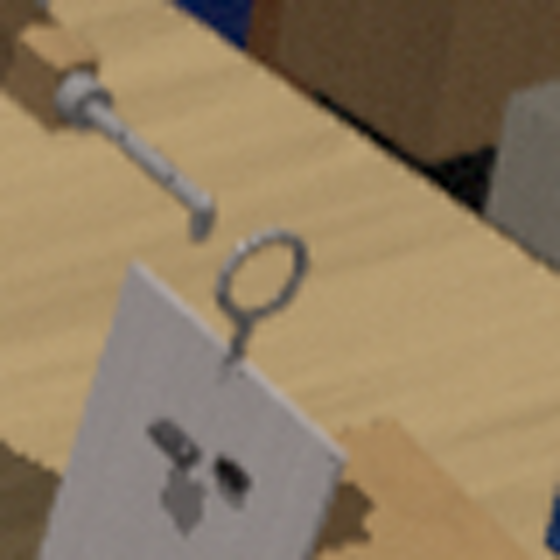

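```bash
python3 -m handwheel '[[[0,0,4],0],[[0,0,6],0],[[0,0,6],0],[[0,0,6],0],[[0,0,5],0],[[0,0,4],0],[[0,0,3],0],[[0,0,2],0],[[0,0,0],0],[[0,0,0],0]]'
python3 sh.py e
```

```text
clock: 12.1
eef_pos: [480.2, 238.7, 344.0]
eef_rot: [3.089, 1.571, 3.019]
wrist_force: [-0.3, -0.3, -2.1]
finger_gap: 19.7
scene 189 shaft y fit [ 0.01  -1.236] z fit [-0.002  1.417] x max [167.4 168.9]
  ring 96 [161.5  -1.   -3.1] [[142.1, -16.6, -19.8], [167.4, 16.7, 10.4]]
top 155 shaft y fit [0.019 0.239] z fit [-0.026  4.429] x max [161.3 162.5]
  ring 71 [1.554e+02 1.000e-01 2.800e+00] [[138.5, -16.3, -17.5], [162.2, 16.5, 14.9]]
```

No contact so far; I continue through the ring.

```bash
python3 -m handwheel '[[[0,0,1],0],[[0,0,2],0],[[0,0,2],0],[[0,0,2],0],[[0,0,2],0],[[0,0,2],0],[[0,0,2],0],[[0,0,1],0],[[0,0,0],0],[[0,0,0],0]]'
python3 sh.py f
```

```text
clock: 13.45
eef_pos: [494.1, 237.7, 344.0]
eef_rot: [1.519, 1.571, 1.449]
wrist_force: [-0.1, -0.8, -1.6]
finger_gap: 19.5
scene 183 shaft y fit [-0.027 -3.342] z fit [-0.084 -3.49 ] x max [164.3 166.5]
  ring 102 [150.6  -1.7  -1.4] [[129.6, -17.7, -20.3], [164.6, 16.1, 10.9]]
top 144 shaft y fit [0.034 0.573] z fit [-0.089  1.221] x max [156.7 158.7]
  ring 81 [1.44e+02 1.00e-01 2.60e+00] [[126.7, -15.7, -20.3], [157.7, 16.2, 14.4]]
```

View pics/fscene.png

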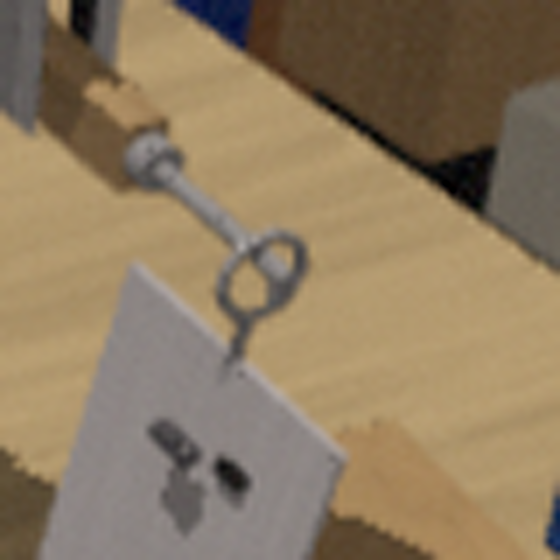

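```bash
python3 -m handwheel '[[[2,-6,0],0],[[0.5,-6,0],0],[[-1,-8,0],0],[[-0.5,-8,0],0],[[-0.5,-8,0],0],[[0,-8,0],0],[[0.3,-8,0],0],[[0.5,-8,0],0],[[0.9,-9,0],0],[[1.4,-8.7,0],0]]'
cat > fl.py <<'E'
from h import *
import sys
# local frame: origin hinge; report hook pos, flap angle from plane of sheet points
H=np.array([641.5-.07*42,227.3-42,141.]);yd=np.array([.07,.9975,0]);xd=np.array([.9975,-.07,0])
s=manip.read_state();o=s["eef_pos"]+[0,0,8]+148*xd
h=o-H;print("hook rel hinge x,y,z",round(h@xd,1),round(h@yd,1),round(h[2],1),"F",np.round(s["wrist_force"],2),"gap",round(s["finger_gap"],1))
for n in("scene","top"):
    c=manip.camera(n);np.save(n+"_n",c,allow_pickle=True);P=cloud(c)-H;L=np.stack([P@xd,P@yd,P[...,2]],-1)
    r=np.hypot(L[...,1],L[...,2]);m=(c["z_map"]>0)&(abs(L[...,0])<62)&(r>110)&(r<172)&(L[...,2]>-8)&((L[...,1]>-90) | (L[...,2]>-5))&(L[...,1]>-180)
    ph=np.arctan2(L[...,2],-L[...,1])[m]
    hist,ed=np.histogram(ph,60,(-.1,2.2));k=ed[hist.argmax()];sel=abs(ph-k-.02)<.05
    print(n,"flap angle",np.median(ph[sel]).round(3),sel.sum())
    k=(c["z_map"]>0)&(abs(L[...,0])<6)&(r>184)&(r<232)&(L[...,2]>-20);p=L[k];
    if len(p): print("   eye-ish",len(p),p.mean(0).round(1),p.min(0).round(1),p.max(0).round(1))
E
python3 fl.py
```

```text
clock: 14.8
eef_pos: [488.7, 159.6, 340.3]
eef_rot: [-0.411, 1.571, -0.48]
wrist_force: [-0.1, -0.1, -1.4]
finger_gap: 19.9
hook rel hinge x,y,z 0.3 -36.1 207.3 F [-0.12 -0.08 -1.39] gap 19.9
scene flap angle 1.437 437
   eye-ish 72 [  2.4 -26.3 208.3] [ -3.3 -43.6 184.4] [  5.9  -7.7 226.8]
top flap angle 0.013 63
   eye-ish 56 [ -2.  -27.6 213.8] [ -5.2 -45.4 184. ] [  5.8  -9.9 230.4]
```

```bash
python3 -m handwheel '[[[2.9,-11.9,0],0],[[3.2,-12.2,0],0],[[4,-12,0],0],[[4.7,-11.7,0],0],[[5.3,-11.3,0],0],[[6.1,-11.1,0],0],[[6.7,-10.7,0],0],[[7.3,-10.2,0],0],[[7.9,-9.8,0],0],[[8.6,-9.3,0],0]]'
python3 fl.py
```

```text
clock: 16.15
eef_pos: [481.0, 49.7, 283.1]
eef_rot: [2.582, 1.571, 2.512]
wrist_force: [0.2, 0.3, -1.6]
finger_gap: 19.8
hook rel hinge x,y,z 0.3 -146.3 150.1 F [ 0.24  0.34 -1.56] gap 19.8
scene flap angle 0.865 103
   eye-ish 80 [   2.2 -139.9  157.7] [  -5.4 -158.5  138.6] [   5.9 -120.8  177.7]
top flap angle 0.87 576
   eye-ish 50 [  -2.1 -139.2  159.2] [  -4.7 -157.5  140.2] [   5.8 -121.5  181. ]
```

```bash
python3 -m handwheel '[[[8.2,-8,0],0],[[8.7,-7.7,0],0],[[9.1,-7.1,0],0],[[9.5,-6.5,0],0],[[9.8,-6.1,0],0],[[10.2,-5.5,0],0],[[10.4,-4.9,0],0],[[10.7,-4.4,0],0],[[10.9,-3.8,0],0],[[11.1,-3.2,0],0]]'
python3 fl.py
```

```text
clock: 17.5
eef_pos: [477.1, -7.0, 184.3]
eef_rot: [-0.16, 1.571, -0.23]
wrist_force: [0.4, 0.5, -1.1]
finger_gap: 19.6
hook rel hinge x,y,z 0.4 -203.1 51.3 F [ 0.4   0.49 -1.13] gap 19.6
scene flap angle 0.31 584
   eye-ish 74 [   2.2 -202.1   61.4] [  -4.9 -221.4   42.1] [   5.6 -178.9   79.3]
top flap angle 0.324 771
   eye-ish 50 [  -2.  -200.1   63.8] [  -5.9 -221.    46.5] [   0.9 -177.5   82.6]
```

```bash
python3 -m handwheel '[[[3,-0.7,0],0],[[3,-0.7,0],0],[[3,-0.7,0],0],[[3,-0.6,0],0],[[3,-0.6,0],0],[[3,-0.6,0],0],[[3,-0.5,0],0],[[3,-0.5,0],0],[[0,0,0],0],[[0,0,0],0]]'
python3 -m handwheel '[[[1,-0.1,0],0],[[1,-0.1,0],0],[[1,-0.1,0],0],[[0,0,0],0],[[0,0,0],0],[[0,0,0],0],[[0,0,0],0],[[0,0,0],0],[[0,0,0],0],[[0,0,0],0]]'
python3 fl.py
```

```text
clock: 18.85
eef_pos: [476.8, -11.7, 161.1]
eef_rot: [-2.573, 1.571, -2.642]
wrist_force: [0.1, -0.7, -1.8]
finger_gap: 19.8
clock: 20.1
eef_pos: [476.7, -12.0, 158.1]
eef_rot: [-1.798, 1.571, -1.868]
wrist_force: [0.3, -0.4, -2.1]
finger_gap: 19.5
hook rel hinge x,y,z 0.4 -208.1 25.1 F [ 0.27 -0.41 -2.09] gap 19.5
scene flap angle 0.182 663
   eye-ish 75 [   2.2 -207.7   35.1] [  -5.3 -226.8   16.4] [   5.6 -181.5   52.5]
top flap angle 0.2 805
   eye-ish 48 [  -2.5 -206.2   40.4] [  -5.7 -227.4   17.1] [   0.4 -183.4   58.8]
```

```bash
python3 -m handwheel '[[[1,-0.1,0],0],[[1,-0.1,0],0],[[1,-0.1,0],0],[[1,0,0],0],[[0,0,0],0],[[0,0,0],0],[[0,0,0],0],[[0,0,0],0],[[0,0,0],0],[[0,0,0],0]]'
python3 -c "
from h import *
print(manip.read_state()['moment'])"
python3 -m handwheel '[[[1,-0.1,0],0],[[1,0,0],0],[[1,0,0],0],[[0,0,0],0],[[0,0,0],0],[[0,0,0],0],[[0,0,0],0],[[0,0,0],0],[[0,0,0],0],[[0,0,0],0]]'
python3 -c "
from h import *
print(manip.read_state()['moment'])"
python3 fl.py
```

```text
clock: 21.45
eef_pos: [476.7, -12.3, 154.0]
eef_rot: [-2.604, 1.571, -2.673]
wrist_force: [0.2, -0.5, -1.6]
finger_gap: 19.2
[-0.00250989 -0.07818454 -0.06048271]
clock: 22.7
eef_pos: [476.7, -12.4, 151.0]
eef_rot: [3.019, 1.571, 2.949]
wrist_force: [0.4, -0.3, -1.7]
finger_gap: 20.0
[-0.00242135 -0.07964703 -0.07052067]
hook rel hinge x,y,z 0.4 -208.5 18.0 F [ 0.35 -0.26 -1.67] gap 20.0
scene flap angle 0.147 688
   eye-ish 76 [   1.9 -208.6   27.8] [  -5.  -229.8    9.2] [   5.8 -183.8   46.9]
top flap angle 0.165 772
   eye-ish 44 [  -1.8 -206.3   32. ] [  -4.6 -227.8   15. ] [   5.2 -183.2   50.4]
```

```bash
python3 -m handwheel '[[[1,0,0],0],[[1,0,0],0],[[1,0,0],0],[[0,0,0],0],[[0,0,0],0],[[0,0,0],0],[[0,0,0],0],[[0,0,0],0],[[0,0,0],0],[[0,0,0],0]]'
python3 -c "
from h import *
print(manip.read_state()['moment'])"
python3 -m handwheel '[[[1,0,0],0],[[1,0,0],0],[[1,0,0],0],[[0,0,0],0],[[0,0,0],0],[[0,0,0],0],[[0,0,0],0],[[0,0,0],0],[[0,0,0],0],[[0,0,0],0]]'
python3 -c "
from h import *
print(manip.read_state()['moment'])"
python3 fl.py
```

```text
clock: 24.05
eef_pos: [476.7, -12.4, 148.1]
eef_rot: [0.151, 1.571, 0.081]
wrist_force: [-0.5, -0.8, 0.8]
finger_gap: 19.5
[-0.05220387 -0.39387618 -0.08330077]
clock: 25.3
eef_pos: [476.7, -12.4, 145.0]
eef_rot: [2.934, 1.571, 2.864]
wrist_force: [0.3, -0.2, 0.0]
finger_gap: 19.7
[-0.1068803  -0.21465618 -0.05885457]
hook rel hinge x,y,z 0.3 -208.5 12.0 F [ 0.33 -0.19  0.05] gap 19.7
scene flap angle 0.121 691
   eye-ish 81 [   1.6 -208.5   21.7] [  -5.8 -229.5    1.2] [   6.  -183.4   39.3]
top flap angle 0.142 810
   eye-ish 48 [  -2.6 -207.2   27.4] [  -6.  -227.8    8.2] [   0.3 -183.3   46.9]
```

```bash
python3 -m handwheel '[[[1,0,0],0],[[1,0,0],0],[[0,0,0],0],[[0,0,0],0],[[0,0,0],0],[[0,0,0],0],[[0,0,0],0],[[0,0,0],0],[[0,0,0],0],[[0,0,0],0]]'
python3 -c "
from h import *
print(manip.read_state()['moment'])"
python3 fl.py
```

```text
clock: 26.65
eef_pos: [476.7, -12.4, 143.0]
eef_rot: [-2.87, 1.571, -2.939]
wrist_force: [0.3, -0.4, -1.0]
finger_gap: 19.5
[-0.24430317 -0.17528567 -0.07754472]
hook rel hinge x,y,z 0.4 -208.5 10.0 F [ 0.34 -0.37 -1.03] gap 19.5
scene flap angle 0.111 694
   eye-ish 77 [   2.  -209.6   20.6] [  -5.3 -229.2    1.7] [   5.6 -183.7   39.1]
top flap angle 0.127 771
   eye-ish 51 [  -2.2 -207.7   24.7] [  -5.6 -227.8    5.5] [   5.7 -183.3   41.6]
```

Run:
```python
from h import *
s=manip.read_state();print(s["moment"],s["wrist_force"])
a=manip.camera("scene");b=manip.camera("wrist")
s=manip.read_state();print(s["moment"],s["wrist_force"],s["effort"])
i=cv2.resize(a["pixels"][150:260,240:400,::-1],(800,550),interpolation=cv2.INTER_CUBIC)
cv2.imwrite("pics/g.png",i)
```

```text
[-0.13893851 -0.14195805 -0.16188208] [ 0.07832283 -0.14317715 -0.60212306]
[-0.18515897 -0.18132984 -0.12367104] [ 0.35520076 -0.73861398 -0.68756216] [  0.53793529 -45.22280931 -32.1567142    0.11982227   0.24973819
  -0.12664176]
```

View pics/g.png

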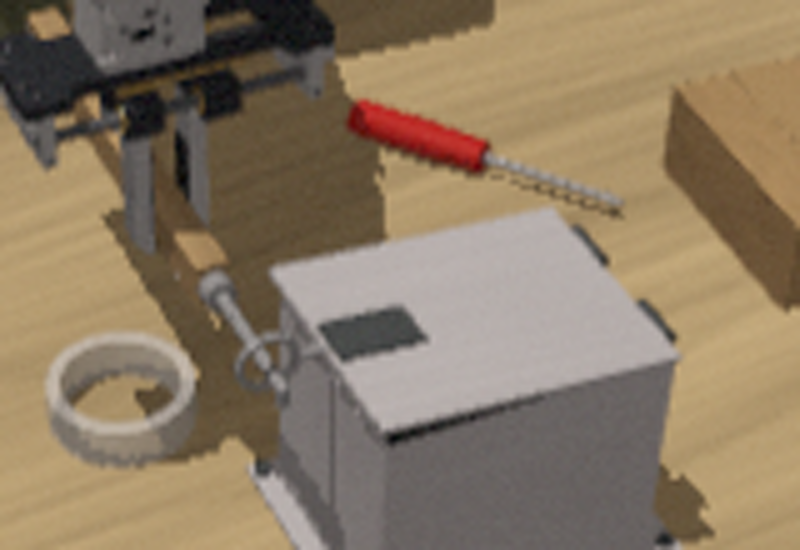

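```bash
python3 -m handwheel '[[[1,-0.5,0],0],[[1,-0.5,0],0],[[0,0,0],0],[[0,0,0],0],[[0,0,0],0],[[0,0,0],0],[[0,0,0],0],[[0,0,0],0],[[0,0,0],0],[[0,0,0],0]]'
python3 -c "
from h import *
print(manip.read_state()['moment'])"
python3 fl.py
```

```text
clock: 28.1
eef_pos: [476.6, -13.4, 141.0]
eef_rot: [-2.848, 1.571, -2.918]
wrist_force: [-0.3, 0.7, -2.0]
finger_gap: 19.6
[-0.01171635 -0.09309027 -0.00333579]
hook rel hinge x,y,z 0.4 -209.5 8.0 F [-0.29  0.69 -2.01] gap 19.6
scene flap angle 0.1 702
   eye-ish 77 [   2.  -210.6   18.2] [  -5. -229.    1.] [   5.7 -183.9   35.2]
top flap angle 0.121 800
   eye-ish 49 [  -2.1 -207.4   22.6] [  -4.5 -227.8    2.1] [   0.7 -183.2   39.4]
```

```bash
python3 -m handwheel '[[[1,0,0],0],[[1,0,0],0],[[0,0,0],0],[[0,0,0],0],[[0,0,0],0],[[0,0,0],0],[[0,0,0],0],[[0,0,0],0],[[0,0,0],0],[[0,0,0],0]]'
python3 -c "
from h import *
print(manip.read_state()['moment'])"
python3 fl.py
```

```text
clock: 29.45
eef_pos: [476.6, -13.4, 139.0]
eef_rot: [3.115, 1.571, 3.046]
wrist_force: [0.3, 0.1, -1.7]
finger_gap: 19.5
[-0.04783726 -0.16833422 -0.01077981]
hook rel hinge x,y,z 0.4 -209.5 6.0 F [ 0.32  0.11 -1.71] gap 19.5
scene flap angle 0.069 707
   eye-ish 78 [   2.2 -210.1   12. ] [  -6.  -229.7   -6.3] [   6.  -183.5   30.5]
top flap angle 0.087 787
   eye-ish 40 [  -1.8 -207.9   16.5] [  -4.5 -228.2   -5.9] [   5.1 -186.1   33.6]
```

Force dropped and the flap jumped about 6 mm ahead of the hook, so the catch has snapped. I raise the shaft to the clearance height used for insertion.

```bash
python3 -m handwheel '[[[-1,0,0],0],[[-2,0,0],0],[[-2,0,0],0],[[-2,0,0],0],[[-2,0,0],0],[[-1.2,0,0],0],[[0,0,0],0],[[0,0,0],0],[[0,0,0],0],[[0,0,0],0]]'
python3 -c "
from h import *
print(manip.read_state()['moment'])"
python3 fl.py; python3 sh.py k | grep shaft
```

```text
clock: 30.8
eef_pos: [476.6, -13.4, 149.2]
eef_rot: [-2.442, 1.571, -2.512]
wrist_force: [-0.4, 0.3, -2.4]
finger_gap: 19.6
[ 0.04874522 -0.06882351 -0.04777466]
hook rel hinge x,y,z 0.4 -209.5 16.2 F [-0.44  0.32 -2.4 ] gap 19.6
scene flap angle 0.068 711
   eye-ish 72 [   2.3 -210.4   13.2] [  -5.9 -230.1   -7.7] [   6.  -184.    30.1]
top flap angle 0.086 780
   eye-ish 39 [  -1.7 -207.9   18.4] [  -5.2 -228.2   -2.7] [   5.4 -186.2   36.9]
scene 166 shaft y fit [-0.031 -2.666] z fit [-0.082 -2.178] x max [164.  165.2]
top 106 shaft y fit [-0.012 -0.237] z fit [-0.071  2.168] x max [157.1 160.1]
```

```bash
python3 -c "
from h import *
c=np.load('scene_n.npy',allow_pickle=True).item();save(c,'k.png',(270,195,340,250),9)"
```

```text
(no output)
```

View pics/k.png

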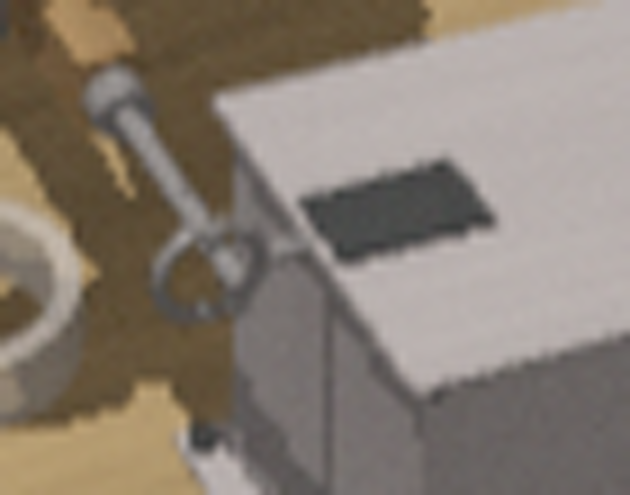

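```bash
python3 -m handwheel '[[[-1,0,0],0],[[0,0,-1],0],[[0,0,-2],0],[[0,0,-3],0],[[0,0,-3],0],[[0,0,-3],0],[[0,0,-3],0],[[0,0,0],0],[[0,0,0],0],[[0,0,0],0]]'
python3 -c "
from h import *
print(manip.read_state()['moment'])"
python3 fl.py|grep -v eye
```

```text
clock: 32.25
eef_pos: [461.7, -12.4, 150.2]
eef_rot: [-1.059, 1.571, -1.128]
wrist_force: [-0.3, -0.4, -1.7]
finger_gap: 19.7
[ 0.01405882 -0.07384484  0.00487162]
hook rel hinge x,y,z -14.6 -209.5 17.2 F [-0.35 -0.39 -1.67] gap 19.7
scene flap angle 0.068 715
top flap angle 0.087 780
```

```bash
python3 -m handwheel '[[[0,0,-3],0],[[0,0,-4],0],[[0,0,-5],0],[[0,0,-6],0],[[0,0,-8],0],[[0,0,-10],0],[[0,0,-10],0],[[0,0,-4],0],[[0,0,0],0],[[0,0,0],0]]'
python3 fl.py|grep -v eye
python3 -m handwheel '[[[-10,0,0],0],[[-15,0,0],0],[[-15,0,0],0],[[-10,0,0],0],[[0,0,0],-0.05],[[0,0,0],-0.1],[[0,0,0],-0.048],[[0,0,0],0],[[0,0,0],0],[[0,0,0],0]]'
python3 -c "
from h import *
go([541.3,-249.3,140],1.699)"
```

```text
clock: 33.6
eef_pos: [412.0, -8.9, 150.3]
eef_rot: [-0.045, 1.571, -0.114]
wrist_force: [0.1, 0.3, -2.0]
finger_gap: 19.5
hook rel hinge x,y,z -64.4 -209.6 17.3 F [ 0.08  0.31 -2.  ] gap 19.5
scene flap angle 0.069 709
top flap angle 0.088 789
clock: 34.95
eef_pos: [411.8, -8.8, 200.3]
eef_rot: [0.046, 1.571, 0.173]
wrist_force: [-0.5, 0.7, -1.6]
finger_gap: 19.8
t 34.95 pos [411.8  -8.8 200.3] yaw y 1.6983 axes
 [[ 0.    -0.127  0.992]
 [ 0.     0.992  0.127]
 [-1.     0.     0.   ]] 
shift(tool) [  60.3 -255.    97.9] F [-0.45  0.69 -1.6 ] gap 19.8
spin about tool x -0.001 (or +-pi)
```

```bash
python3 -m handwheel '[[[0,-15,6],0],[[0,-30,12],0],[[5,-40,15],0],[[10,-45,16],0],[[10,-45,16],0],[[10,-40,16],0],[[10,-25,11],0],[[10,-15,6],0],[[5.3,0,0],0],[[0,0,0],0]]'
cat > tl.py <<'E'
from w import *
go([541.3,-249.3,57],1.699)
s=manip.read_state();Q=R.from_euler('xyz',s["eef_rot"]).as_matrix();o=s["eef_pos"]+[0,0,8];B=np.stack([Q[:,2],Q[:,1],[0,0,1]])
for n in("scene","top","wrist"):
    c=manip.camera(n);P=(wcloud if n=="wrist" else cloud)(c);L=(P-o)@B.T;ok=c["z_map"]>0
    for nm,a,b,zl,zh in(("handle-top",-190,-40,8,22),("shaft",85,145,-8,12)):
        m=ok&(abs(L[...,1])<(8 if nm[0]=='h' else 15))&(L[...,0]>a)&(L[...,0]<b)&(L[...,2]>zl)&(L[...,2]<zh);q=L[m]
        if len(q)>15: print(n,nm,len(q),"y",np.polyfit(q[:,0],q[:,1],1).round(3),"z",np.polyfit(q[:,0],q[:,2],1).round(3),"xmin",q[:,0].min().round(1))
E
python3 tl.py
```

```text
clock: 36.2
eef_pos: [541.2, -249.1, 139.5]
eef_rot: [2.465, 1.57, 2.593]
wrist_force: [-0.2, -0.4, -1.5]
finger_gap: 19.5
t 36.2 pos [ 541.2 -249.1  139.5] yaw y 1.6988 axes
 [[-0.001 -0.128  0.992]
 [ 0.001  0.992  0.128]
 [-1.     0.001 -0.001]] 
shift(tool) [82.5 -0.2  0.2] F [-0.19 -0.38 -1.5 ] gap 19.5
spin about tool x -0.0 (or +-pi)
scene handle-top 45 y [ -0.108 -18.972] z [ 0.018 16.598] xmin -187.3
scene shaft 64 y [-0.002 -0.871] z [-0.007  3.113] xmin 85.9
top shaft 54 y [1.000e-03 1.574e+00] z [-6.000e-03  6.085e+00] xmin 85.7
wrist handle-top 7511 y [-0.     0.007] z [1.0000e-03 1.5199e+01] xmin -137.8
```

The pole is level and straight in the grip. Now I lower and release it.

```bash
python3 -m handwheel '[[[10,0,0],0],[[15,-0.2,0],0],[[15,0,0],0],[[13,0,0],0],[[10,0,0],0],[[8,0,0],0],[[6,0,0],0],[[4.5,0,0],0],[[0,0,0],0],[[0,0,0],0]]'
python3 -m handwheel '[[[0.5,0,0],0],[[0,0,0],0],[[0,0,0],0],[[0,0,0],0],[[0,0,0],0],[[0,0,0],0],[[0,0,0],0],[[0,0,0],0],[[0,0,0],0],[[0,0,0],0]]'
python3 -c "
from h import *
go([541.3,-249.3,57],1.699)"
```

```text
clock: 37.6
eef_pos: [541.8, -249.5, 58.8]
eef_rot: [-0.634, 1.57, -0.506]
wrist_force: [-0.6, 0.4, -1.5]
finger_gap: 19.6
clock: 38.85
eef_pos: [541.6, -249.4, 58.0]
eef_rot: [0.674, 1.571, 0.803]
wrist_force: [0.1, -0.4, -1.5]
finger_gap: 19.8
t 38.85 pos [ 541.6 -249.4   58. ] yaw y 1.699 axes
 [[ 0.    -0.128  0.992]
 [ 0.     0.992  0.128]
 [-1.     0.     0.   ]] 
shift(tool) [ 1.   0.2 -0.3] F [ 0.08 -0.44 -1.52] gap 19.8
spin about tool x -0.0 (or +-pi)
```

```bash
python3 -m handwheel '[[[0.5,0,0],0],[[0.5,0,0],0],[[0,0,0],0],[[0,0,0],0],[[0,0,0],0],[[0,0,0],0],[[0,0,0],0],[[0,0,0],0],[[0,0,0],0],[[0,0,0],0]]'
python3 -m handwheel '[[[0,0,0],0],[[0,0,0],0],[[0,0,0],0],[[0,0,0],0],[[0,0,0],0],[[0,0,0],0],[[0,0,0],0],[[0,0,0],0],[[0,0,0],0],[[0,0,0],0]]' 0
python3 -m handwheel '[[[-10,0,0],0],[[-20,0,0],0],[[-30,0,0],0],[[-30,0,0],0],[[-30,0,0],0],[[-20,0,0],0],[[0,20,-5],0],[[0,40,-10],0],[[0,40,-10],0],[[0,0,0],0]]'
python3 - <<'E'
from w import *
import subprocess
for n in("wrist","top","scene"):
    c=manip.camera(n);P=(wcloud if n=="wrist" else cloud)(c);x,y,z=np.moveaxis(P,-1,0);ok=(c["z_map"]>0)&(y>-330)&(y<-190)
    for lo,hi,xa,xb in((76,86,475,555),(60,74,640,690)):
        q=P[ok&(z>lo)&(z<hi)&(x>xa)&(x<xb)]
        if len(q)>10: print(n,lo,len(q),np.polyfit(q[:,0]-501,q[:,1],1).round(3),np.median(q[:,2]).round(1))
    q=P[ok&(z>70)&(z<90)&(x>300)&(x<500)];print("  min x",q[:,0].min())
i=c["pixels"][130:310,130:400,::-1];cv2.imwrite("pics/end.png",cv2.resize(i,None,fx=2.9,fy=2.9))
E
python3 fl.py|grep -v eye
```

```text
clock: 40.1
eef_pos: [541.6, -249.4, 56.9]
eef_rot: [-1.161, 1.571, -1.032]
wrist_force: [0.5, -0.7, -0.6]
finger_gap: 19.5
clock: 41.35
eef_pos: [541.6, -249.4, 57.0]
eef_rot: [-1.642, 1.571, -1.513]
wrist_force: [-0.6, 0.6, 0.1]
finger_gap: 93.9
clock: 42.6
eef_pos: [503.7, -151.7, 198.1]
eef_rot: [-0.398, 1.57, -0.268]
wrist_force: [-0.1, -0.6, 0.6]
finger_gap: 93.9
wrist 76 1584 [ 1.17000e-01 -2.53427e+02] 79.1
wrist 60 34 [ 1.31000e-01 -2.53135e+02] 67.3
  min x 340.3058933727759
top 60 36 [ 1.290e-01 -2.533e+02] 69.5
  min x 340.9020102586299
scene 76 152 [ 1.3700e-01 -2.5583e+02] 78.8
scene 60 53 [ 1.35000e-01 -2.56707e+02] 67.4
  min x 345.73007698521315
hook rel hinge x,y,z 37.9 -347.9 64.5 F [0.08 0.37 0.42] gap 94.2
scene flap angle 0.068 715
top flap angle 0.087 770
```

View pics/end.png

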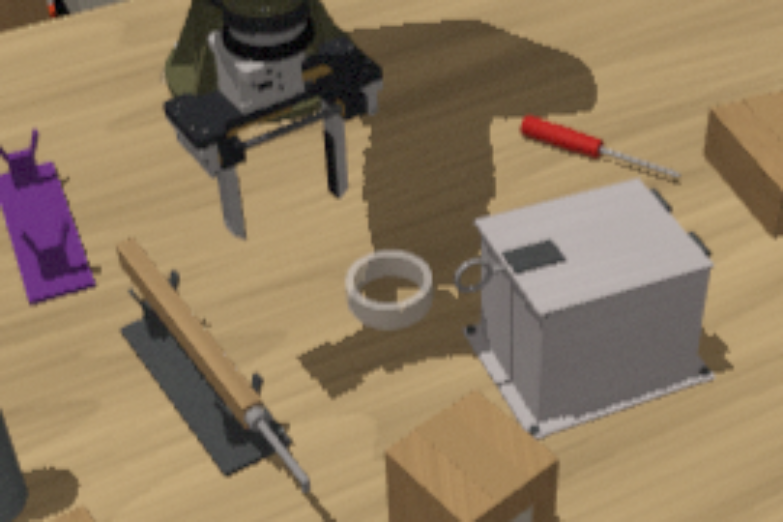

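The pole lies in the dark cradle at (200,350), the flap is shut at (600,240), and the arm is clear of everything. Handing in.

```bash
python3 -c "
from cell import manip
print(manip.sign_off())"
```

```text
the job is handed in; nothing more can be done
None
```

I took the pole from the dark cradle, hooked it through the eye and pulled the flap down until its catch snapped. I then unhooked the pole, laid it back in its cradle and handed the job in at about 43 s.

- **Pull force:** the highest wrist reading between moves was about 2.5 N above the pole's weight. I only read it at the end of each move, so a brief peak in between would not show.
- **Flap:** it jumped about 6 mm ahead of the hook when the catch took it, and it stayed put after I unhooked. The last readings disagree slightly, 0.068 rad from the scene camera and 0.087 from the top one. Both are under 0.10 and both seem to read a little high; I estimate about 0.06.
- **Pole:** it lies within about 2–3 mm and 0.01 rad of where it started, and its top is about 79 mm over the bench, the same as before.
- **Hand and bystanders:** the gripper is open and clear of everything. I saw no bystander moved in the last picture, but I did not measure them.

While the catch was yielding, a small side moment (about 0.2 N m) appeared. It went away after I shifted the hook 1 mm sideways and 2 mm lower, and I did not find its cause.

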